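Clip the torque arm and set the bearing cap of a pedal spindle

TASK

A pedal spindle stands in its holder with the knurled bearing cap already started on its thread. Take the sprung clip off its parking rail and clip it over the top of the holder's torque arm and stop post so that it pinches the two together, and let go of it; then screw the cap down clockwise until it bottoms out, back it off a quarter turn, and keep gripping it there: the program finishes while the fingers still hold the cap. Leave the clip on, and do not shift the other things on the bench.

Things in the scene. Friction and masses are not known exactly. Their poses are not given: they have to be found in the camera images.
- holder: Fixed spindle holder: black base 80 x 200 x 12 mm (own x, y, z), origin at the centre of its underside. At own y = +65 mm a round steel tower, 28 mm across, 75 mm high, with a 12 mm threaded stud up to 108 mm carries the knurled cap. From it a flat torque arm on edge runs along -y to y = -85 mm, top 60 mm above the bench, and there lies against a stop post.
- clip_spot (a point): Where the clip belongs: own x = 0, y = -65 mm of the holder, 60 mm above the bench, middle of the common top edge of steel torque arm (5 mm thick) and aluminium stop post (5 mm thick, 36 mm long in y). Together they are 10 mm thick in x, clear on both sides down to 40 mm above the bench. Axes as the holder's: y along the arm, x across.
- rack: Fixed parking rail for the clip: dark base 75 x 100 x 12 mm, origin at the centre of its underside; an upright aluminium strip, 10 mm thick in own x, 70 mm long in own y, top edge 60 mm above the bench, on which the clip starts.
- clip: Loose sprung steel clip, a big clothes peg standing jaws down, about 0.09 kg, 72 mm high, 24 mm wide in own y; jaws close along own x. Origin midway between the lower ends of the jaws, z up. It starts pinching the parking strip 18 mm deep, origin 42 mm above the bench. Rubber pads reach 16 mm up from the origin; the throat ends 31 mm above it, the pivot is at 36 mm. Clamps with about 8 N.
- clip_tails (a point): On the clip, between its two flared tails, 62 mm above its origin: TCP place to squeeze them along own x. Outsides 57 mm apart at the top at first; squeezed to the stop they are parallel, 28 mm over all, reach 80 mm above the origin, and the jaws stand 35 mm apart at their lower ends. Holding it open takes 11 N; grip with 25 N.
- jaw_a (a joint): Opening of the clip's jaws: each jaw's angle, 0 when it pinches 10 mm (as it starts), 0.36 fully open, -0.08 closed on nothing.
- cap: Knurled aluminium cap on the stud, 40 mm across, 22 mm high, axis vertical; origin at the centre of its underside, 75 mm above the bench when bottomed out. A black mark on top shows its turn. It cannot come off, stays as turned (friction 0.06 N m), rises 4 mm a turn anticlockwise. Grip across its sides with 20 to 25 N, TCP 88 mm above the bench.
- cap_turn (a joint): Turn of the cap: 0 when bottomed out (a hard stop), growing as it is unscrewed (anticlockwise from above); starts between 2.4 and 4.2 rad; a quarter turn is 1.57.
- pedal: Bystander: finished teal flat pedal lying on a black nest plate, 100 x 98 x 16 mm; origin at its underside.
- bowl: Bystander: shallow aluminium bowl of small black pins, 110 mm across, 45 mm high; origin at its underside.
- spare_cap: Bystander: smaller smooth aluminium cap lying loose, 30 mm across, 15 mm high; origin at its underside.
- bearing: Bystander: small steel bearing ring lying flat, 26 mm across, 9 mm high; origin at its underside.
- screwdriver: Bystander: screwdriver lying on the bench, 190 mm long; origin at its underside.
- spindle: Bystander: bare steel pedal spindle lying on the bench, about 103 mm long, 16 mm thick; origin at its underside.
- rest_knob: Bystander: black mushroom-shaped rest knob standing loose, 46 mm across, 41 mm high; origin at its underside.
Things that resemble listed ones, but are neither listed nor needed, are in the scene too. Several things have the shape of the holder; the one meant has the colours described above.

How it is judged:
By the outcome, as a careful person would: the job done as asked, in the order asked, and still so for the second after the job is handed in, while the arm keeps its last pose, push and grip.
It also fails if it takes over 72 s, if anything falls off the work surface, if the arm or the gripper's body presses on something with over 40 N, if the wrist force passes 120 N, or if a joint passes its speed limit or range.

ROBOT

A 6-joint arm with a two-finger parallel gripper is mounted at the origin on the work surface. World frame = base frame: x ahead of the robot, y to its left, z up, the work surface at z = 0. Lengths are in m, angles in rad, forces in N, time in s.
With the tool pointing down it reaches from about 0.3 to 0.75 m from the base axis. Payload 8.5 kg.
Tool frame: the origin (TCP) lies between the finger pads, 19 mm behind the fingertips; this is the grasp point; z points along the fingers, y is the line along which they close (so a half turn about z gives the same grasp; the last joint's range is limited). The gripper opens to 88 mm and grips with 3 to 60 N. Pads are 18 mm wide; open, the fingers measure 123 mm over their backs; the gripper's body (75 mm by 187 mm) begins 45 mm behind the grasp point.
Start: joints at [0.907, 0.381, 1.297, -0, 1.464, -0.215], TCP at [0.239, 0.496, 0.257] pointing down, gripper open.
Joint ranges: [-3.11, 3.11], [-0.89, 2.33], [0.22, 2.48], [-1.42, 4.56], [0.17, 2.85], [-2.88, 2.88]. Speed limits (rad/s): [2.39, 2.39, 3.14, 3.14, 3.14, 3.14].

INTERFACE

Orientations are given as [roll, pitch, yaw] about the fixed x, y, z axes, in that order (R = Rz(yaw) Ry(pitch) Rx(roll)).
In Python, from bench import robot gives the robot as it stands.
- The arm moves only by the tool play_rows, never from a script. Its arguments are lists of equal length, an entry for each row: "claw": the finger opening in mm, from 0 to 88.1; "travel": the shift along the tool's x, y, z in units of 25 mm (1.0 is 25 mm), a list of three; "rotation": the turn, a rotation vector about the tool's x, y, z in units of 5 degrees (1.0 is 5 degrees), a list of three. In form: {"claw": [claw, ...], "travel": [[dx, dy, dz], ...], "rotation": [[wx, wy, wz], ...]}. A call has 1 to 10 rows; each row shifts and turns the commanded pose from where the row before left it, along the tool's axes as they then stand; what a row does not reach is not made up. A row lasts 1/10 s, in which the tool goes at most 50 mm and 8.59 degrees, less where a joint would pass 70% of its speed; a pose out of reach is approached as far as the arm can. A call is refused whole if a number of a shift passes 1 or a number of a turn 1, either way. A call with a gripper value outside its range is refused whole. The fingers move at their own pace and stop on an object; "force" is the grip in N (left out, the last holds). Time passes only in rows, so rows that do not move let the fingers close. It gives the time, the measured TCP pose, the force, the opening and the grip force at its end, in the units of the state.
- robot.sense(): the state, without advancing time (a new reading comes with each control period).
- robot.snapshot(name): name is "scene" or "side" or "wrist"; returns a dict with "img" (384x512x3 uint8, blue, green, red), "fx", "fy", "cx", "cy" (pixels), "origin" and "rotation" of the camera in the world. Camera axes: x right, y up, looking along -z (the intrinsics and any distortion apply to the point x, -y, -z); pixel columns grow to the right and rows downward; lengths in m; the calibration is good to about 2 mm. A picture is of the moment at which its call begins. There is no depth.
- robot.hand_in(): hands the job in; it is judged then, once.
The state is a dict: "time_s": time; "qpos": joint angles; "joint_vel": joint speeds; "joint_torque": joint torques, N m; "eef_pos": TCP position; "orientation": TCP orientation; "contact_force": force on the tool from outside, world axes, zero at the start; "ft_torque": the same for the moment, N m; "opening": opening from 0.0 (shut) to 1.0 (fully open); "gripper_force": force on a finger pad.
Only numpy, scipy, OpenCV 4.12 (cv2) and the standard library are available. Lean on these libraries where they do the work, as an engineer would, in place of code of your own. Each camera call takes 0.05 s, during which the arm holds its last target. There are 200 camera calls.

## Working session

There is one attempt and no reset: what is moved stays moved. The work goes in short steps, Python scripts to look and compute and a tool call to move; the robot and the scene stay as the last step left them, time stands still between calls to the robot, and variables do not carry over. Pictures are saved under pics/ and viewed, at most 13 in all, crops included, and the job is handed in when it is done.

Besides the shell and the picture viewer there is one more tool, called after ">>>" as name(argument=value, ...), one argument or row to a line, values as JSON. play_rows: Moves the arm, as the interface text tells. Its arguments: {"type":"object","properties":{"claw":{"type":"array"},"travel":{"type":"array"},"rotation":{"type":"array"},"force":{"type":"number"}},"required":["claw","travel","rotation"]}

```bash
mkdir -p pics; ls; python3 - <<'E'
from bench import robot
import cv2,pickle
d={}
for n in("scene","side","wrist"):
    s=robot.snapshot(n);d[n]=s
    cv2.imwrite(f"pics/{n}0.png",s["img"]); print(n,s["fx"],s["fy"],s["cx"],s["cy"],s["origin"],s["rotation"],[k for k in s])
pickle.dump(d,open("d0.pkl","wb"))
print(robot.sense())
a=cv2.resize(d["scene"]["img"],(800,600),interpolation=cv2.INTER_CUBIC);cv2.imwrite("pics/a.png",a)
a=cv2.resize(d["side"]["img"],(800,600),interpolation=cv2.INTER_CUBIC);cv2.imwrite("pics/b.png",a)
E
```

```text
pics
scene 458.32919523556603 458.32919523556603 242.85043101310612 197.56740717475924 [ 1.15804602 -0.29312211  0.93236923] [0.68836769 0.0141046  1.01449699] ['img', 'fx', 'fy', 'cx', 'cy', 'origin', 'rotation']
side 391.53422032092504 391.53422032092504 260.64635588378997 186.5037647345716 [ 0.15908597 -0.75366312  0.74829337] [ 0.92371402 -0.01683686 -0.42275335] ['img', 'fx', 'fy', 'cx', 'cy', 'origin', 'rotation']
wrist 322.81117124717866 322.81117124717866 248.96039304410507 190.35595533477758 [0.16869156 0.53042763 0.3837219 ] [-0.30528976  0.00181032  1.1229581 ] ['img', 'fx', 'fy', 'cx', 'cy', 'origin', 'rotation']
{'time_s': 0.15, 'qpos': array([ 9.06714662e-01,  3.80973550e-01,  1.29802520e+00, -1.22991523e-05,
        1.46357485e+00, -2.15313409e-01]), 'joint_vel': array([ 0.00148921,  0.00014425, -0.0025733 , -0.0003443 ,  0.00216649,
       -0.00061044]), 'joint_torque': array([ 1.99558905e-03, -4.38084304e+01, -2.24615157e+01,  7.13305548e-02,
        3.43566912e-02, -8.17261480e-05]), 'eef_pos': array([0.23851039, 0.49537909, 0.25703667]), 'orientation': array([-3.14063175e+00, -1.97636686e-04,  2.69282562e+00]), 'contact_force': array([-0.39760226, -0.61040236,  0.47171278]), 'ft_torque': array([-0.00756929, -0.01604408, -0.04691463]), 'gripper_force': 0.0, 'opening': 0.9983913817790059}
```

View pics/a.png

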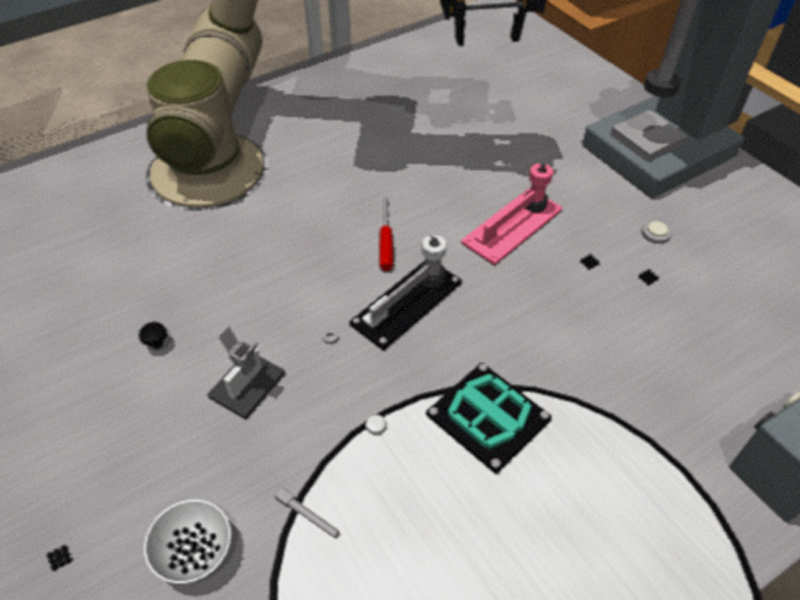

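View pics/b.png

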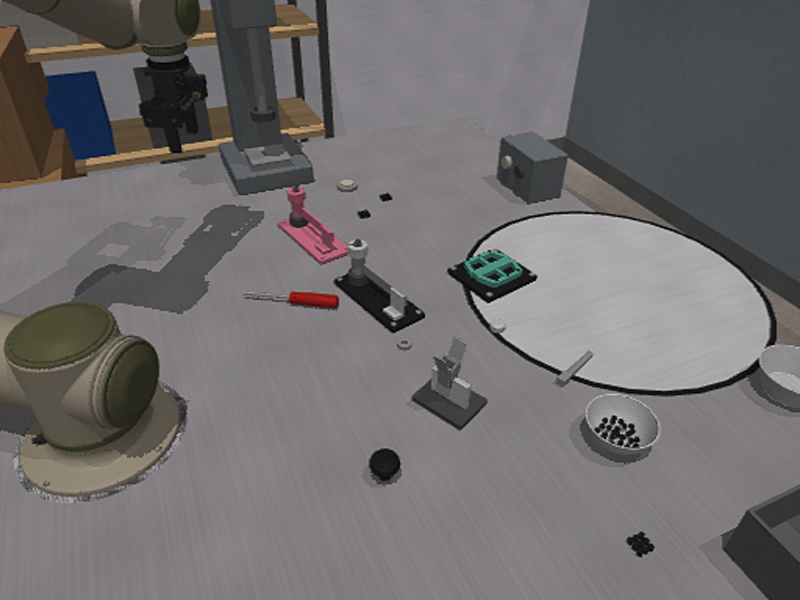

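Candidates for the holder (scene, 800x600 view): the black base with steel tower at (405,300), which fits the description, and an all-pink one at (512,225), which is a decoy. The only clip is on the dark rack at (243,355). The cap is at (433,245); the pink one's at (541,172) and the loose pale discs at (375,424) and (657,231) are look-alikes. Next, close crops of my choices.

```bash
python3 - <<'E'
import cv2,pickle,numpy as np
d=pickle.load(open("d0.pkl","rb"))
def c(n,x,y):
    return cv2.resize(d[n]["img"][y:y+75,x:x+100],(400,300),interpolation=cv2.INTER_CUBIC)
o=np.vstack([np.hstack([c("scene",210,147),c("scene",108,200)]),np.hstack([c("side",193,145),c("side",238,206)])])
cv2.imwrite("pics/c.png",o)
E
```

```text
(no output)
```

View pics/c.png

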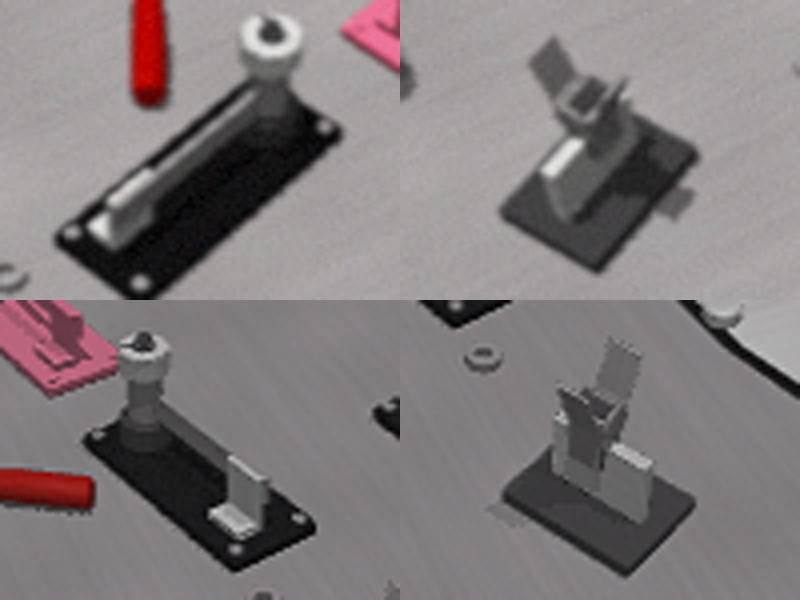

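The crop confirms the choice. The black-base holder has its cap at tile (271,33) and its stop post at (130,215). The steel clip straddles the aluminium strip of the dark rack. I'll fit base poses from the corners.

```bash
cat > h.py <<'E'
import numpy as np,pickle
from scipy.spatial.transform import Rotation as R
from scipy.optimize import least_squares
def proj(s,P):
    M=R.from_euler("xyz",s["rotation"]).as_matrix()
    q=(np.atleast_2d(P)-s["origin"])@M
    return np.c_[s["cx"]+s["fx"]*q[:,0]/-q[:,2], s["cy"]-s["fy"]*q[:,1]/-q[:,2]]
def ray(s,u,z):
    "point on pixel ray at height z"
    M=R.from_euler("xyz",s["rotation"]).as_matrix()
    v=M@np.array([(u[0]-s["cx"])/s["fx"],-(u[1]-s["cy"])/s["fy"],-1.])
    return s["origin"]+v*(z-s["origin"][2])/v[2]
def body(p,L):
    c,s=np.cos(p[2]),np.sin(p[2]);L=np.atleast_2d(L)
    return np.c_[p[0]+c*L[:,0]-s*L[:,1],p[1]+s*L[:,0]+c*L[:,1],L[:,2]]
def fit(obs,p0):
    "obs: (snap, local point, pixel)"
    f=lambda p:np.concatenate([(proj(s,body(p,l))-u).ravel() for s,l,u in obs])
    r=least_squares(f,p0,loss="soft_l1");return r.x,f(r.x).reshape(-1,2)
E
python3 - <<'E'
from h import *
d=pickle.load(open("d0.pkl","rb"));S,D=d["scene"],d["side"]
t=lambda o,p:(np.array(p)+.5)/4-.5+o
hs=lambda p:t((210,147),p); rs=lambda p:t((108,200),np.array(p)-(400,0))
hd=lambda p:t((193,145),np.array(p)-(0,300)); rd=lambda p:t((238,206),np.array(p)-(400,300))
for n,q in(("scene",[hs((57,237)),hs((342,128)),hs((135,300)),rs((500,210)),rs((600,268)),rs((698,152))]),("side",[hd((85,437)),hd((235,560)),hd((315,522)),rd((503,492)),rd((627,566)),rd((696,498))])):
    for u in q: print(n,ray(d[n],u,.012).round(4))
E
```

```text
scene [0.5054 0.0401 0.012 ]
scene [0.5278 0.2489 0.012 ]
scene [0.5748 0.0558 0.012 ]
scene [ 0.5098 -0.2141  0.012 ]
scene [ 0.578  -0.1807  0.012 ]
scene [ 0.5359 -0.0954  0.012 ]
side [0.4493 0.2251 0.012 ]
side [0.5    0.0393 0.012 ]
side [0.5721 0.056  0.012 ]
side [ 0.4605 -0.1309  0.012 ]
side [ 0.5043 -0.2158  0.012 ]
side [ 0.5709 -0.1841  0.012 ]
```

```bash
python3 - <<'E'
from h import *
d=pickle.load(open("d0.pkl","rb"));S,D=d["scene"],d["side"]
t=lambda o,p:(np.array(p)+.5)/4-.5+o
hs=lambda p:t((210,147),p); rs=lambda p:t((108,200),np.array(p)-(400,0))
hd=lambda p:t((193,145),np.array(p)-(0,300)); rd=lambda p:t((238,206),np.array(p)-(400,300))
z=.012
p,r=fit([(S,(-.04,-.1,z),hs((57,237))),(S,(.04,.1,z),hs((342,128))),(D,(-.04,.1,z),hd((85,437))),(D,(-.04,-.1,z),hd((235,560))),(D,(.04,-.1,z),hd((315,522))),(S,(0,.065,.099),hs((271,33))),(D,(0,.065,.099),hd((145,345)))],[.515,.14,.23])
print(p,r.round(1).tolist());print("cap",body(p,(0,.065,.088)),"spot",body(p,(0,-.065,.06)))
q,r=fit([(S,(-.0375,-.05,z),rs((500,210))),(S,(.0375,-.05,z),rs((600,268))),(S,(.0375,.05,z),rs((698,152))),(D,(-.0375,.05,z),rd((503,492))),(D,(-.0375,-.05,z),rd((627,566))),(D,(.0375,-.05,z),rd((696,498)))],[.52,-.15,.45])
print(q,r.round(1).tolist())
c=body(q,[(0,0,.122)])
print(c,[proj(S,body(q,l)).round(1).tolist() for l in((0,0,.11),(0,-.035,.06),(0,.035,.06))])
print("S strip front end obs",rs((565,150)))
E
```

```text
[0.51365851 0.1440971  0.25650582] [[-2.0, -0.8], [0.5, -0.5], [-0.5, -1.0], [0.4, 0.4], [1.5, -0.8], [-0.2, 0.0], [0.2, -0.3]]
cap [[0.49716786 0.20697045 0.088     ]] spot [[0.53014915 0.08122375 0.06      ]]
[ 0.51907286 -0.15410761  0.45625716] [[-1.0, -0.4], [-1.3, -0.7], [0.0, -2.0], [0.2, -1.7], [1.1, -0.5], [1.0, -0.9]]
[[ 0.51907286 -0.15410761  0.122     ]] [[[150.3, 219.2]], [[144.3, 242.8]], [[163.3, 221.7]]]
S strip front end obs [148.875 237.125]
```

>>> play_rows(
  claw=[88,88,88,88,88,88,88,88,88,88],
  travel=[
    [-0.5,0,0],
    [-1,0,0],
    [-1,0,0],
    [-1,0,0],
    [-1,0,0],
    [-1,0,0],
    [-1,0,0],
    [-1,0,0],
    [-1,0,0],
    [-1,0,0],
  ],
  rotation=[
    [0,0,0.8],
    [0,0,0.8],
    [0,0,0.8],
    [0,0,0.8],
    [0,0,0.8],
    [0,0,0.8],
    [0,0,0.8],
    [0,0,0.8],
    [0,0,0.6],
    [0,0,0.6],
  ],
)

```text
time_s: 1.15
eef_pos: [0.4053, 0.3309, 0.2572]
orientation: [-3.141, 0.0, 2.027]
contact_force: [-1.1, 0.6, -0.2]
opening: 0.996
gripper_force: 0.0
```

>>> play_rows(
  claw=[88,88,88,88,88,88,88,88,88,88],
  travel=[
    [-1,-0.25,0],
    [-1,-0.25,0],
    [-1,-0.25,0],
    [-1,-0.25,0],
    [-1,-0.25,0],
    [-1,-0.25,0],
    [-1,-0.25,0],
    [-1,-0.25,0],
    [-1,-0.25,0],
    [-1,-0.25,0],
  ],
  rotation=[
    [0,0,0],
    [0,0,0],
    [0,0,0],
    [0,0,0],
    [0,0,0],
    [0,0,0],
    [0,0,0],
    [0,0,0],
    [0,0,0],
    [0,0,0],
  ],
)

```text
time_s: 2.15
eef_pos: [0.4595, 0.079, 0.2573]
orientation: [-3.141, -0.0, 2.03]
contact_force: [0.7, -0.6, -0.2]
opening: 0.998
gripper_force: 0.0
```

>>> play_rows(
  claw=[88,88,88,88,88,88,88,88,88],
  travel=[
    [-1,-0.25,0],
    [-1,-0.25,0],
    [-1,-0.25,0],
    [-1,-0.25,0],
    [-1,-0.25,0],
    [-1,-0.25,0],
    [-1,-0.25,0],
    [0,0,0],
    [0,0,0],
  ],
  rotation=[
    [0,0,0],
    [0,0,0],
    [0,0,0],
    [0,0,0],
    [0,0,0],
    [0,0,0],
    [0,0,0],
    [0,0,0],
    [0,0,0],
  ],
)

```text
time_s: 3.05
eef_pos: [0.4976, -0.0961, 0.2571]
orientation: [-3.141, -0.001, 2.029]
contact_force: [-0.6, 0.6, -0.6]
opening: 0.996
gripper_force: 0.0
```

```bash
python3 - <<'E'
from bench import robot
import cv2,pickle
s=robot.snapshot("wrist");pickle.dump(s,open("w1.pkl","wb"))
cv2.imwrite("pics/w1.png",cv2.resize(s["img"],(800,600),interpolation=cv2.INTER_CUBIC))
q=robot.sense();print(q["eef_pos"],q["orientation"],s["origin"],s["rotation"])
E
```

```text
[ 0.49750517 -0.09561249  0.2572801 ] [-3.14133339e+00 -7.34774164e-04  2.02967003e+00] [ 0.46356958 -0.02511044  0.38399089] [-0.30507859  0.0009882   0.45888806]
```

View pics/w1.png

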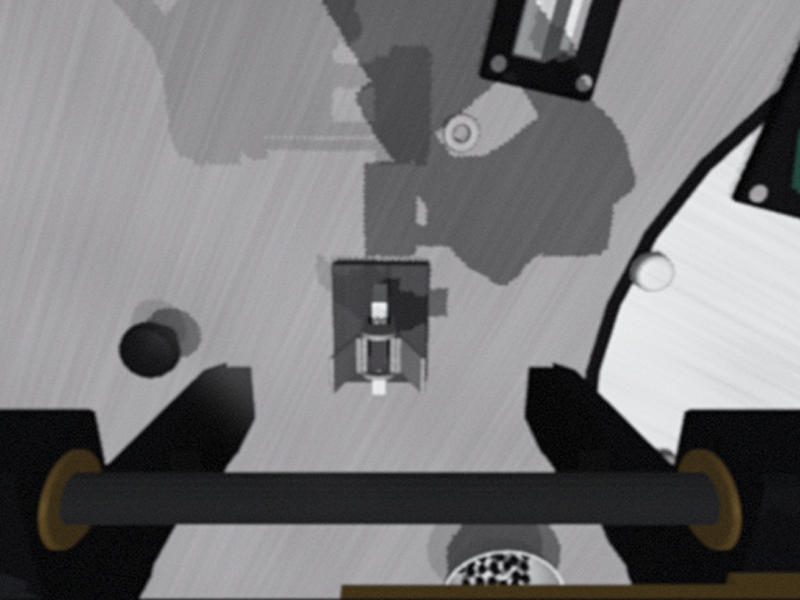

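The wrist view shows the clip between the fingers. Its tail edges are at (333,…) and (428,…), its body is centred at about (380,357), and the strip's top ends are at (380,302) and (380,395). The bowl and rest knob are clear of the path.

```bash
python3 - <<'E'
from h import *
s=pickle.load(open("w1.pkl","rb"))
k=lambda p:(np.array(p)+.5)/1.5625-.5
q=[.51907,-.15411,.45626]; T=np.array([.4975,-.0956]);yaw=2.0297
f=lambda P:(lambda v:(np.cos(q[2])*v[0]+np.sin(q[2])*v[1],-np.sin(q[2])*v[0]+np.cos(q[2])*v[1]))(P[:2]-q[:2])
for n,u,z in(("strip far",(380,302),.06),("strip near",(380,395),.06),("blk c",(380,357),.085),("blk far",(380,335),.09),("blk near",(380,378),.09),("tailL",(333,391),.114),("tailR",(427,391),.114),("base",(333,262),.012),("base",(429,262),.012)):
    P=ray(s,k(u),z);v=P[:2]-T
    print(n,P.round(4),"rack local",np.round(f(P),4),"tool",np.round([np.cos(yaw)*v[0]+np.sin(yaw)*v[1],np.sin(yaw)*v[0]-np.cos(yaw)*v[1]],4))
Q=body(q,[(x,y,z) for x,z in((-.0285,.114),(.0285,.114)) for y in(-.012,.012)])
print((proj(s,Q)*1.5625).round(0).tolist())
print((proj(s,body(q,[(0,-.035,.06),(0,.035,.06),(-.0375,.05,.012),(.0375,.05,.012)]))*1.5625).round(0).tolist())
E
```

```text
strip far [ 0.5042 -0.1222  0.06  ] rack local [0.0007 0.0352] tool [-0.0268 -0.0058]
strip near [ 0.5349 -0.1852  0.06  ] rack local [ 0.0005 -0.0349] tool [-0.0969 -0.0062]
blk c [ 0.5174 -0.1483  0.085 ] rack local [0.0011 0.006 ] tool [-0.056  -0.0055]
blk far [ 0.5099 -0.1327  0.09  ] rack local [0.0012 0.0232] tool [-0.0388 -0.0053]
blk near [ 0.523  -0.1594  0.09  ] rack local [ 0.0011 -0.0065] tool [-0.0685 -0.0055]
tailL [ 0.4967 -0.1686  0.114 ] rack local [-0.0264 -0.0032] tool [-0.0651 -0.033 ]
tailR [ 0.547  -0.1437  0.114 ] rack local [ 0.0296 -0.003 ] tool [-0.0651  0.023 ]
base [ 0.4644 -0.1238  0.012 ] rack local [-0.0357  0.0513] tool [-0.0106 -0.0421]
base [ 0.5295 -0.0916  0.012 ] rack local [0.0369 0.0515] tool [-0.0106  0.0305]
[[330.0, 404.0], [328.0, 368.0], [425.0, 404.0], [425.0, 368.0]]
[[379.0, 395.0], [379.0, 302.0], [330.0, 263.0], [429.0, 264.0]]
```

>>> play_rows(
  claw=[88,88,88,88,88,88,88,88,88,88],
  travel=[
    [-1,-0.2,0.2],
    [-1,0,0.8],
    [-0.1,0,1],
    [0,0,1],
    [0,0,1],
    [0,0,1],
    [0,0,0.6],
    [0,0,0.5],
    [0,0,0],
    [0,0,0],
  ],
  rotation=[
    [0,0,0],
    [0,0,0],
    [0,0,0],
    [0,0,0],
    [0,0,0],
    [0,0,0],
    [0,0,0],
    [0,0,0],
    [0,0,0],
    [0,0,0],
  ],
)

```text
time_s: 4.1
eef_pos: [0.5167, -0.1448, 0.1054]
orientation: [3.141, 0.0, 2.031]
contact_force: [0.5, -0.5, 0.0]
opening: 0.997
gripper_force: 0.0
```

```bash
python3 - <<'E'
from bench import robot
import cv2,pickle
s=robot.snapshot("wrist");pickle.dump(s,open("w2.pkl","wb"))
t=robot.snapshot("side")
cv2.imwrite("pics/w2.png",cv2.resize(s["img"],(600,450)))
a=cv2.resize(s["img"],(400,300));b=cv2.resize(t["img"][200:290,230:350],(400,300),interpolation=cv2.INTER_CUBIC)
import numpy as np;cv2.imwrite("pics/w2.png",np.hstack([a,b]))
q=robot.sense();print(q["eef_pos"],q["orientation"])
E
```

```text
[ 0.51689158 -0.1452462   0.10583369] [3.14075209e+00 1.14616652e-03 2.03020202e+00]
```

View pics/w2.png

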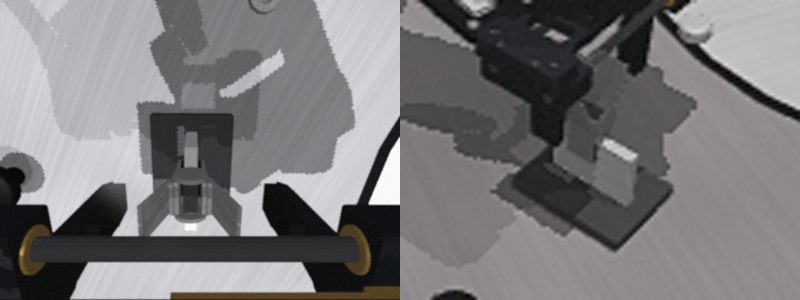

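The fingers straddle both tails. Tail edges are at (138–160) and (220–242), so the clip sits about 1.5 mm to the tool's −y side, and I'll trim that. Then squeeze.

>>> play_rows(
  claw=[70,62,56,50,44,38,32,26,24,24],
  travel=[
    [0,-0.06,0.06],
    [0,0,0],
    [0,0,0],
    [0,0,0],
    [0,0,0],
    [0,0,0],
    [0,0,0],
    [0,0,0],
    [0,0,0],
    [0,0,0],
  ],
  rotation=[
    [0,0,0],
    [0,0,0],
    [0,0,0],
    [0,0,0],
    [0,0,0],
    [0,0,0],
    [0,0,0],
    [0,0,0],
    [0,0,0],
    [0,0,0],
  ],
  force=25,
)

```text
time_s: 5.2
eef_pos: [0.5152, -0.1462, 0.1034]
orientation: [3.142, -0.0, 2.03]
contact_force: [-1.0, -0.0, -0.9]
opening: 0.312
gripper_force: 25.0
```

>>> play_rows(
  claw=[24,24,24,24,24],
  travel=[
    [0,0,0],
    [0,0,0],
    [0,0,0],
    [0,0,0],
    [0,0,0],
  ],
  rotation=[
    [0,0,0],
    [0,0,0],
    [0,0,0],
    [0,0,0],
    [0,0,0],
  ],
  force=25,
)

```text
time_s: 5.7
eef_pos: [0.5152, -0.1462, 0.1034]
orientation: [-3.142, -0.0, 2.03]
contact_force: [0.2, 0.1, -1.0]
opening: 0.311
gripper_force: 25.0
```

>>> play_rows(
  claw=[24,24,24,24,24,24,24,24,24,24],
  travel=[
    [0,0,-0.3],
    [0,0,-0.6],
    [0,0,-0.8],
    [0,0,-0.9],
    [0,0,-0.8],
    [0.8,0.4,0],
    [1,0.6,0],
    [1,0.6,0],
    [1,0.6,0],
    [1,0.6,0],
  ],
  rotation=[
    [0,0,0],
    [0,0,0],
    [0,0,0],
    [0,0,0],
    [0,0,0],
    [0,0,0],
    [0,0,0],
    [0,0,0],
    [0,0,0],
    [0,0,0],
  ],
)

```text
time_s: 6.7
eef_pos: [0.5248, -0.0065, 0.1891]
orientation: [3.141, 0.0, 2.029]
contact_force: [-0.4, -0.4, -0.7]
opening: 0.311
gripper_force: 25.0
```

>>> play_rows(
  claw=[24,24,24,24,24,24,24,24],
  travel=[
    [1,0.6,0],
    [1,0.6,0],
    [0.6,0.4,0],
    [0.4,0.2,0],
    [0,0,0],
    [0,0,0],
    [0,0,0],
    [0,0,0],
  ],
  rotation=[
    [0,0,0],
    [0,0,0],
    [0,0,0],
    [0,0,0.8],
    [0,0,0.8],
    [0,0,0.7],
    [0,0,0],
    [0,0,0],
  ],
)

```text
time_s: 7.5
eef_pos: [0.532, 0.0795, 0.1888]
orientation: [3.141, 0.0, 1.83]
contact_force: [0.8, -0.3, -1.2]
opening: 0.313
gripper_force: 25.0
```

```bash
python3 - <<'E'
from bench import robot
import cv2,pickle,numpy as np
s=robot.snapshot("wrist");t=robot.snapshot("side");pickle.dump((s,t),open("w3.pkl","wb"))
a=s["img"][100:384,100:400]
b=t["img"][90:240,160:320]
cv2.imwrite("pics/w3.png",np.hstack([cv2.resize(a,(400,379)),cv2.resize(b,(400,379),interpolation=cv2.INTER_CUBIC)]))
q=robot.sense();print(q["eef_pos"],q["orientation"],q["opening"],q["contact_force"])
E
```

```text
[0.53194051 0.07945725 0.18863843] [3.14145348e+00 4.81036603e-05 1.82985679e+00] 0.31736500483439345 [ 0.70208678  0.51768559 -1.26921495]
```

View pics/w3.png

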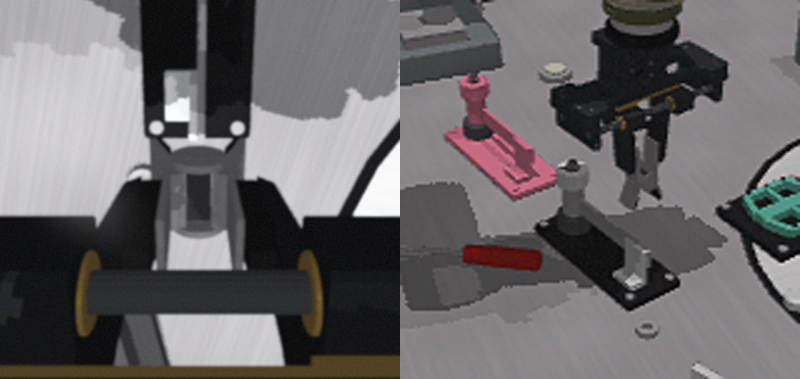

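The clip is held with its jaws open. The wrist crop shows the holder's −y end at corners (143,137) and (250,137) and the arm's bright top edge at x≈203. I'll compare with the fit.

```bash
python3 - <<'E'
from h import *
import cv2
s,t=pickle.load(open("w3.pkl","rb"))
p=[.51366,.1441,.25651]
k=lambda P:((proj(s,P)-100+.5)*4/3-.5).round(1).tolist()
L=[(-.04,-.1,.012),(.04,-.1,.012),(0,-.083,.06),(-.005,-.06,.06),(.005,-.06,.06),(-.005,0,.06),(.005,0,.06),(0,.03,.06)]
print(k(body(p,L)))
T=np.array([.53194,.07946]);yw=1.82986
for n,u in(("L",(143,137)),("R",(250,137))):
    P=ray(s,(np.array(u)+.5)*.75-.5+100,.012);v=P[:2]-T;print(n,P,"tool",np.round([np.cos(yw)*v[0]+np.sin(yw)*v[1],np.sin(yw)*v[0]-np.cos(yw)*v[1]],4))
im=cv2.resize(s["img"][100:215,170:310],(700,575),interpolation=cv2.INTER_CUBIC);cv2.imwrite("pics/w3b.png",im)
E
```

```text
[[142.7, 140.6], [249.3, 141.1], [195.6, 141.9], [187.5, 106.8], [203.7, 106.9], [187.1, 6.2], [204.5, 6.3], [195.9, -49.8]]
L [0.49990843 0.04011524 0.012     ] tool [-0.0298 -0.041 ]
R [0.57731134 0.06076337 0.012     ] tool [-0.0297  0.0391]
```

View pics/w3b.png

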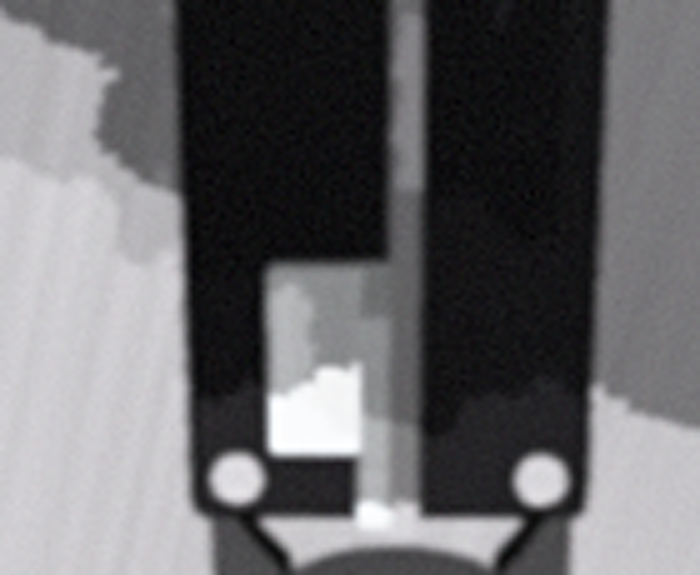

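The post and arm top spans x 355–420 in this crop, which is within 0.5 mm of the fitted centre. The tool is aligned, so I descend.

>>> play_rows(
  claw=[24,24,24,24,24,24,24,24,24,24],
  travel=[
    [0.14,-0.04,0.2],
    [0,0,0.5],
    [0,0,0.6],
    [0,0,0.6],
    [0,0,0.6],
    [0,0,0.4],
    [0,0,0.3],
    [0,0,0.15],
    [0,0,0],
    [0,0,0],
  ],
  rotation=[
    [0,0,0],
    [0,0,0],
    [0,0,0],
    [0,0,0],
    [0,0,0],
    [0,0,0],
    [0,0,0],
    [0,0,0],
    [0,0,0],
    [0,0,0],
  ],
)

```text
time_s: 8.6
eef_pos: [0.5303, 0.0827, 0.1051]
orientation: [3.141, 0.0, 1.829]
contact_force: [-0.4, 0.0, -0.7]
opening: 0.314
gripper_force: 25.0
```

```bash
python3 - <<'E'
from bench import robot
import cv2,pickle,numpy as np
s=robot.snapshot("scene");t=robot.snapshot("side")
a=s["img"][130:250,200:320];b=t["img"][100:220,190:310]
cv2.imwrite("pics/w4.png",np.hstack([cv2.resize(x,(400,400),interpolation=cv2.INTER_CUBIC) for x in(a,b)]))
q=robot.sense();print(q["eef_pos"],q["orientation"],q["opening"],q["contact_force"])
E
```

```text
[0.53032287 0.08267637 0.10516707] [3.14071979e+00 2.88056732e-04 1.82890861e+00] 0.3121487300473591 [-0.397838    0.03567485 -0.71329067]
```

View pics/w4.png

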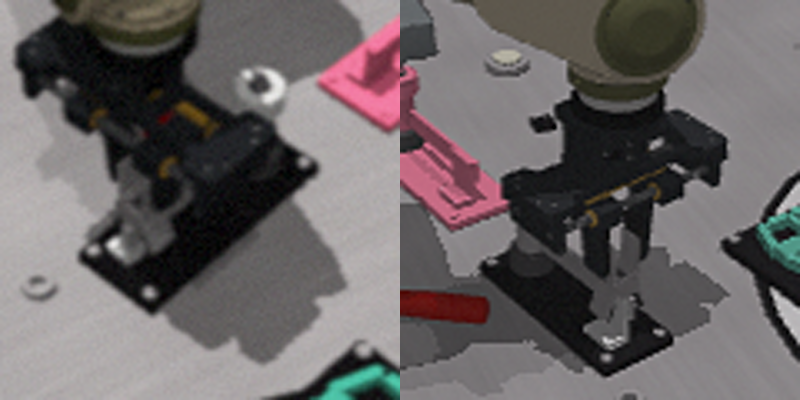

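The jaws straddle the arm and post (side tile ≈(612,320)) with no contact force. Go 1 mm lower, release slowly, then lift.

>>> play_rows(
  claw=[24,24,34,40,46,52,58,70,88,88],
  travel=[
    [0,0,0.05],
    [0,0,0],
    [0,0,0],
    [0,0,0],
    [0,0,0],
    [0,0,0],
    [0,0,0],
    [0,0,0],
    [0,0,0],
    [0,0,0],
  ],
  rotation=[
    [0,0,0],
    [0,0,0],
    [0,0,0],
    [0,0,0],
    [0,0,0],
    [0,0,0],
    [0,0,0],
    [0,0,0],
    [0,0,0],
    [0,0,0],
  ],
)

```text
time_s: 9.7
eef_pos: [0.5301, 0.0827, 0.1035]
orientation: [3.141, -0.0, 1.829]
contact_force: [0.4, 0.4, -0.1]
opening: 0.904
gripper_force: 0.0
```

>>> play_rows(
  claw=[88,88,88,88,88,88,88,88,88,88],
  travel=[
    [0,0,0],
    [0,0,0],
    [0,0,-0.3],
    [0,0,-0.6],
    [0,0,-0.8],
    [0,0,-0.9],
    [0,0,-0.9],
    [0,0,-0.9],
    [0,0,-0.6],
    [0,0,0],
  ],
  rotation=[
    [0,0,0],
    [0,0,0],
    [0,0,0],
    [0,0,0],
    [0,0,0],
    [0,0,0],
    [0,0,0],
    [0,0,0],
    [0,0,0],
    [0,0,0],
  ],
)

```text
time_s: 10.7
eef_pos: [0.5307, 0.0827, 0.2308]
orientation: [3.137, 0.001, 1.829]
contact_force: [-0.4, -0.4, -0.2]
opening: 0.996
gripper_force: 0.0
```

```bash
python3 - <<'E'
from bench import robot
import cv2,pickle,numpy as np
s=robot.snapshot("wrist");t=robot.snapshot("side");u=robot.snapshot("scene");pickle.dump((s,t,u),open("w5.pkl","wb"))
a=s["img"][0:260,90:380];b=t["img"][130:225,190:290]
cv2.imwrite("pics/w5.png",np.hstack([cv2.resize(x,(400,380),interpolation=cv2.INTER_CUBIC) for x in(a,b)]))
q=robot.sense();print(q["eef_pos"],q["orientation"],q["opening"],q["contact_force"],q["qpos"])
E
```

```text
[0.52972272 0.08268028 0.22773093] [-3.14037092e+00 -3.84167223e-04  1.82880615e+00] 0.9990759214526193 [ 0.17434167 -0.71662208  0.16364531] [-6.61101952e-02  3.80633458e-01  1.38711802e+00 -2.54132481e-05
  1.37512164e+00 -3.24115291e-01]
```

View pics/w5.png

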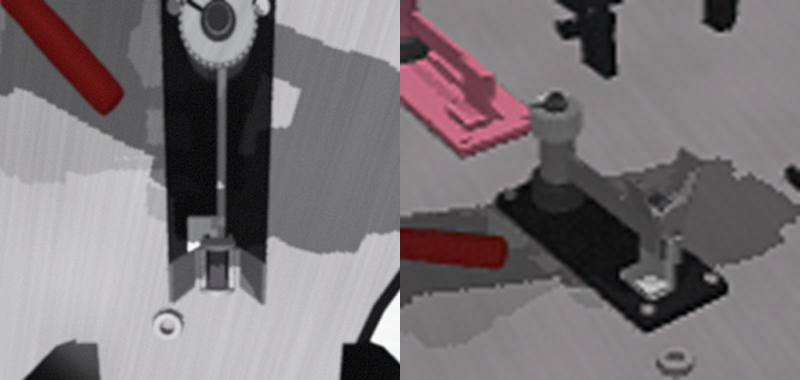

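The clip pinches the arm and post (side tile ≈(655,225)), tails flared, upright and alone on the holder. The cap's top centre is at about (217,20) in the wrist crop. Move over the cap.

>>> play_rows(
  claw=[88,88,88,88,88,88,88,88],
  travel=[
    [0.5,0,0],
    [1,0,0],
    [1,0,0],
    [1,0,0],
    [1,0,0],
    [0.6,0,0],
    [0,0,0],
    [0,0,0],
  ],
  rotation=[
    [0,0,0],
    [0,0,0],
    [0,0,0],
    [0,0,0],
    [0,0,0],
    [0,0,0],
    [0,0,0],
    [0,0,0],
  ],
)

```text
time_s: 11.65
eef_pos: [0.4976, 0.2058, 0.2282]
orientation: [-3.141, 0.0, 1.829]
contact_force: [-0.1, 0.1, 0.5]
opening: 0.997
gripper_force: 0.0
```

```bash
python3 - <<'E'
from bench import robot
from h import *
import cv2
s=robot.snapshot("wrist");q=robot.sense();T=q["eef_pos"];yw=q["orientation"][2];print(T,yw,q["qpos"])
print(proj(s,[(.4972,.2070,.099),(.4972,.2070,.108)]))
c=proj(s,[(.4972,.2070,.1)])[0].astype(int);x0,y0=c-60
pickle.dump((s,x0,y0),open("w6.pkl","wb"));print(x0,y0)
cv2.imwrite("pics/w6.png",cv2.resize(s["img"][y0:y0+120,x0:x0+120],(600,600),interpolation=cv2.INTER_CUBIC))
E
```

```text
[0.49775041 0.2053872  0.22823571] 1.8284479494464199 [ 1.71482785e-01  3.83798339e-01  1.38043958e+00 -2.78128351e-04
  1.37767135e+00 -8.61153726e-02]
[[248.2611792  186.69838975]
 [248.22597352 189.96148403]]
188 127
```

View pics/w6.png

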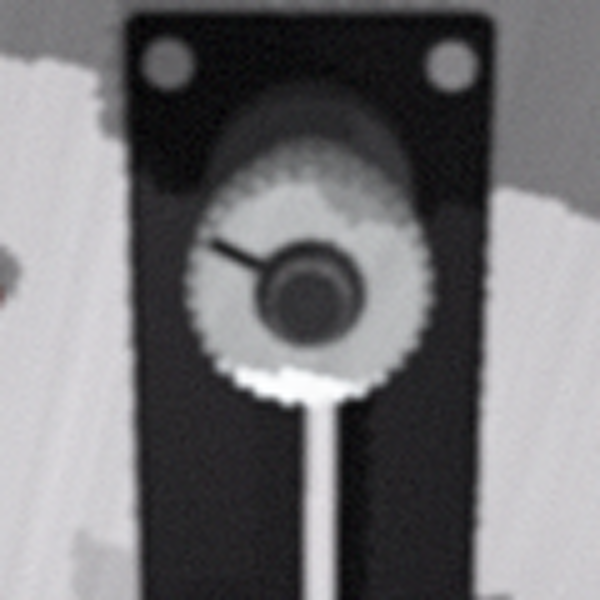

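```bash
python3 - <<'E'
from h import *
s,x0,y0=pickle.load(open("w6.pkl","rb"));T=np.array([.49775,.2054]);yw=1.8284
for u,z in(((310,284),.099),((310,291),.099),((304,296),.108),((212,242),.099)):
    P=ray(s,(np.array(u)+.5)/5-.5+(x0,y0),z);v=P[:2]-T
    print(P.round(4),"tool",np.round([np.cos(yw)*v[0]+np.sin(yw)*v[1],np.sin(yw)*v[0]-np.cos(yw)*v[1]],4))
E
```

```text
[0.4975 0.21   0.099 ] tool [0.0045 0.001 ]
[0.4979 0.2089 0.099 ] tool [0.0033 0.001 ]
[0.4964 0.2104 0.108 ] tool [0.0052 0.    ]
[0.4802 0.2128 0.099 ] tool [ 0.0117 -0.0151]
```

>>> play_rows(
  claw=[88,88,88,88,88,88,88,88,88,88],
  travel=[
    [0.15,0.03,0],
    [0,0,0],
    [0,0,0.2],
    [0,0,0.2],
    [0,0,0.2],
    [0,0,0.2],
    [0,0,0.2],
    [0,0,0.2],
    [0,0,0.2],
    [0,0,0.2],
  ],
  rotation=[
    [0,0,0],
    [0,0,-1],
    [0,0,-1],
    [0,0,-1],
    [0,0,-1],
    [0,0,-1],
    [0,0,-1],
    [0,0,-1],
    [0,0,-1],
    [0,0,-1],
  ],
)

```text
time_s: 12.7
eef_pos: [0.4976, 0.2092, 0.1882]
orientation: [3.142, 0.0, 2.617]
contact_force: [-0.1, -0.2, -0.9]
opening: 0.995
gripper_force: 0.0
```

>>> play_rows(
  claw=[88,88,88,88,88,88,88,88,88,88],
  travel=[
    [0,0,0.2],
    [0,0,0.2],
    [0,0,0.2],
    [0,0,0.2],
    [0,0,0.2],
    [0,0,0.2],
    [0,0,0.2],
    [0,0,0.2],
    [0,0,0.2],
    [0,0,0.2],
  ],
  rotation=[
    [0,0,-1],
    [0,0,-1],
    [0,0,-1],
    [0,0,-1],
    [0,0,-1],
    [0,0,-1],
    [0,0,-1],
    [0,0,-1],
    [0,0,-1],
    [0,0,-1],
  ],
)

```text
time_s: 13.7
eef_pos: [0.4977, 0.2092, 0.1382]
orientation: [-3.142, 0.0, -2.794]
contact_force: [-0.7, 1.2, 0.7]
opening: 1.002
gripper_force: 0.0
```

>>> play_rows(
  claw=[88,88,88,88,88,88,88,88,88,88],
  travel=[
    [0,0,0.2],
    [0,0,0.2],
    [0,0,0.2],
    [0,0,0.2],
    [0,0,0.2],
    [0,0,0.2],
    [0,0,0.2],
    [0,0,0.2],
    [0,0,0],
    [0,0,0],
  ],
  rotation=[
    [0,0,-1],
    [0,0,-1],
    [0,0,-1],
    [0,0,-1],
    [0,0,-1],
    [0,0,-1],
    [0,0,-1],
    [0,0,-1],
    [0,0,0],
    [0,0,0],
  ],
)

```text
time_s: 14.7
eef_pos: [0.4976, 0.2094, 0.0985]
orientation: [-3.142, 0.0, -2.101]
contact_force: [-0.4, 0.2, 0.2]
opening: 0.998
gripper_force: 0.0
```

```bash
python3 -c "
from bench import robot
q=robot.sense();print(q['eef_pos'],q['orientation'],q['qpos'],q['contact_force'])"
```

```text
[0.49757248 0.20944644 0.09854947] [-3.14152942e+00  2.10971016e-05 -2.10117912e+00] [ 1.79028795e-01  5.32714665e-01  1.55477242e+00 -2.89609004e-05
  1.05404385e+00 -2.43216675e+00] [-0.42125584  0.20822873  0.15637406]
```

>>> play_rows(
  claw=[88,70,60,50,44,40,36,36,36,36],
  travel=[
    [0,0,0.35],
    [0,0,0],
    [0,0,0],
    [0,0,0],
    [0,0,0],
    [0,0,0],
    [0,0,0],
    [0,0,0],
    [0,0,0],
    [0,0,0],
  ],
  rotation=[
    [0,0,0],
    [0,0,0],
    [0,0,0],
    [0,0,0],
    [0,0,0],
    [0,0,0],
    [0,0,0],
    [0,0,0],
    [0,0,0],
    [0,0,0],
  ],
  force=24,
)

```text
time_s: 15.7
eef_pos: [0.4984, 0.2093, 0.0899]
orientation: [-3.139, 0.001, -2.098]
contact_force: [5.5, -3.5, -0.9]
opening: 0.444
gripper_force: 24.0
```

```bash
python3 -c "
from bench import robot
q=robot.sense();print(q['eef_pos'],q['orientation'],q['contact_force'],q['ft_torque'],q['opening'],q['gripper_force'])"
```

```text
[0.49844844 0.20925144 0.08993526] [-3.13904570e+00  7.06715443e-04 -2.09841666e+00] [ 5.46632623 -3.46357294 -0.91194797] [-0.4031829  -0.55493548 -0.03456983] 0.44445741702362485 23.99658154696226
```

>>> play_rows(
  claw=[36,36,36],
  travel=[
    [0,-0.04,0],
    [0,0,0],
    [0,0,0],
  ],
  rotation=[
    [0,0,0],
    [0,0,0],
    [0,0,0],
  ],
)

```text
time_s: 16.0
eef_pos: [0.4985, 0.2092, 0.0899]
orientation: [-3.141, 0.0, -2.098]
contact_force: [2.1, -1.6, 1.0]
opening: 0.447
gripper_force: 24.0
```

>>> play_rows(
  claw=[36,36,36,36,36,36,36,36,36,36],
  travel=[
    [0,-0.02,0],
    [0,0,0.002],
    [0,0,0.002],
    [0,0,0.002],
    [0,0,0.002],
    [0,0,0.002],
    [0,0,0.002],
    [0,0,0.002],
    [0,0,0.002],
    [0,0,0.002],
  ],
  rotation=[
    [0,0,0],
    [0,0,1],
    [0,0,1],
    [0,0,1],
    [0,0,1],
    [0,0,1],
    [0,0,1],
    [0,0,1],
    [0,0,1],
    [0,0,1],
  ],
)

```text
time_s: 17.0
eef_pos: [0.4994, 0.208, 0.0894]
orientation: [-3.139, 0.001, -2.887]
contact_force: [4.3, -7.9, -0.0]
opening: 0.447
gripper_force: 24.0
```

>>> play_rows(
  claw=[36,36,36,36,36,36,36,36,36,36],
  travel=[
    [0,0,0.002],
    [0,0,0.002],
    [0,0,0.002],
    [0,0,0.002],
    [0,0,0.002],
    [0,0,0.002],
    [0,0,0.002],
    [0,0,0.002],
    [0,0,0.002],
    [0,0,0],
  ],
  rotation=[
    [0,0,1],
    [0,0,1],
    [0,0,1],
    [0,0,1],
    [0,0,1],
    [0,0,1],
    [0,0,1],
    [0,0,1],
    [0,0,1],
    [0,0,0],
  ],
)

```text
time_s: 18.0
eef_pos: [0.4992, 0.2066, 0.0888]
orientation: [-3.138, 0.003, 2.612]
contact_force: [4.9, -16.8, 0.8]
opening: 0.445
gripper_force: 24.0
```

```bash
cat > s.py <<'E'
from bench import robot
import numpy as np
q=robot.sense();y=q['orientation'][2];f=q['contact_force']
print(q['time_s'],q['eef_pos'].round(4),'yaw',round(y,4),'f',f.round(2),'tool fx,fy',round(np.cos(y)*f[0]+np.sin(y)*f[1],2),round(np.sin(y)*f[0]-np.cos(y)*f[1],2),'tz',q['ft_torque'].round(3),'q6',round(q['qpos'][5],3),'op',round(q['opening'],3),q['gripper_force'])
E
python3 s.py
```

```text
18.0 [0.4992 0.2066 0.0888] yaw 2.6121 f [  4.9  -16.75   0.79] tool fx,fy -12.69 -11.99 tz [-2.45  -0.557 -0.014] q6 -0.863 op 0.445 23.996278401464224
```

>>> play_rows(
  claw=[36,36,36,36],
  travel=[
    [-0.05,-0.05,0],
    [-0.05,-0.05,0],
    [0,0,0],
    [0,0,0],
  ],
  rotation=[
    [0,0,0],
    [0,0,0],
    [0,0,0],
    [0,0,0],
  ],
)

```text
time_s: 18.4
eef_pos: [0.4994, 0.2062, 0.0888]
orientation: [3.141, -0.0, 2.614]
contact_force: [0.2, 4.8, 0.5]
opening: 0.449
gripper_force: 24.0
```

```bash
python3 s.py
```

```text
18.4 [0.4994 0.2062 0.0888] yaw 2.6145 f [0.21 4.8  0.53] tool fx,fy 2.23 4.25 tz [ 0.712 -0.077 -0.042] q6 -0.872 op 0.449 23.995712008327246
```

>>> play_rows(
  claw=[36,36,36,36,36,36,36,36,36,36],
  travel=[
    [0.015,0.02,0.002],
    [0,0,0.002],
    [0,0,0.002],
    [0,0,0.002],
    [0,0,0.002],
    [0,0,0.002],
    [0,0,0.002],
    [0,0,0.002],
    [0,0,0],
    [0,0,0],
  ],
  rotation=[
    [0,0,1],
    [0,0,1],
    [0,0,1],
    [0,0,1],
    [0,0,1],
    [0,0,1],
    [0,0,1],
    [0,0,1],
    [0,0,0],
    [0,0,0],
  ],
)

```text
time_s: 19.4
eef_pos: [0.4984, 0.2054, 0.0883]
orientation: [-3.138, 0.001, 1.917]
contact_force: [-3.7, -4.8, 3.7]
opening: 0.447
gripper_force: 24.0
```

```bash
python3 s.py
```

```text
19.4 [0.4984 0.2054 0.0883] yaw 1.9166 f [-3.72 -4.77  3.73] tool fx,fy -3.23 -5.12 tz [-0.714  0.53  -0.084] q6 -0.173 op 0.447 23.99405423551798
```

>>> play_rows(
  claw=[36,36,36,36,36,36,36,36,36,36],
  travel=[
    [-0.015,-0.025,0],
    [0,0,0],
    [0,0,0],
    [0,0,0],
    [0,0,0.002],
    [0,0,0.002],
    [0,0,0.002],
    [0,0,0.002],
    [0,0,0],
    [0,0,0],
  ],
  rotation=[
    [0,0,0.5],
    [0,0,0.5],
    [0,0,0.5],
    [0,0,0.5],
    [0,0,0.5],
    [0,0,0.5],
    [0,0,0.5],
    [0,0,0.5],
    [0,0,0],
    [0,0,0],
  ],
)

```text
time_s: 20.4
eef_pos: [0.4976, 0.2052, 0.088]
orientation: [-3.138, 0.002, 1.568]
contact_force: [-4.9, -2.9, 5.1]
opening: 0.447
gripper_force: 24.0
```

```bash
python3 s.py
```

```text
20.4 [0.4976 0.2052 0.088 ] yaw 1.5677 f [-4.93 -2.9   5.12] tool fx,fy -2.92 -4.92 tz [-0.422  0.699 -0.047] q6 0.175 op 0.447 23.993968069553375
```

>>> play_rows(
  claw=[36,36,36,36,36,36,36,36,36,36],
  travel=[
    [-0.015,-0.025,-0.01],
    [0,0,0],
    [0,0,0],
    [0,0,0],
    [0,0,0.002],
    [0,0,0.002],
    [0,0,0.002],
    [0,0,0.002],
    [0,0,0],
    [0,0,0],
  ],
  rotation=[
    [0,0,0.5],
    [0,0,0.5],
    [0,0,0.5],
    [0,0,0.5],
    [0,0,0.5],
    [0,0,0.5],
    [0,0,0.5],
    [0,0,0.5],
    [0,0,0],
    [0,0,0],
  ],
)

```text
time_s: 21.4
eef_pos: [0.4968, 0.2051, 0.088]
orientation: [-3.139, 0.003, 1.22]
contact_force: [-4.7, -1.2, 3.7]
opening: 0.446
gripper_force: 24.0
```

```bash
python3 s.py
```

```text
21.4 [0.4968 0.2051 0.088 ] yaw 1.2201 f [-4.67 -1.23  3.7 ] tool fx,fy -2.76 -3.96 tz [-0.18   0.867  0.613] q6 0.523 op 0.446 23.996808528900146
```

>>> play_rows(
  claw=[36,36,36],
  travel=[
    [-0.01,-0.01,0],
    [0,0,0],
    [0,0,0],
  ],
  rotation=[
    [0,0,0.2],
    [0,0,0],
    [0,0,0],
  ],
)

```text
time_s: 21.7
eef_pos: [0.4966, 0.2047, 0.088]
orientation: [-3.139, 0.003, 1.202]
contact_force: [-5.7, -2.0, 5.4]
opening: 0.444
gripper_force: 24.0
```

```bash
python3 s.py
```

```text
21.7 [0.4966 0.2047 0.088 ] yaw 1.2019 f [-5.65 -2.04  5.4 ] tool fx,fy -3.94 -4.54 tz [-0.369  1.002  0.561] q6 0.541 op 0.444 23.996191956102848
```

>>> play_rows(
  claw=[36,36,36],
  travel=[
    [0,0,0],
    [0,0,0],
    [0,0,0],
  ],
  rotation=[
    [0,0,-0.2],
    [0,0,0],
    [0,0,0],
  ],
)

```text
time_s: 22.0
eef_pos: [0.4966, 0.2047, 0.088]
orientation: [-3.139, 0.003, 1.219]
contact_force: [-5.8, -1.1, 3.3]
opening: 0.446
gripper_force: 24.0
```

```bash
python3 s.py
```

```text
22.0 [0.4966 0.2047 0.088 ] yaw 1.2188 f [-5.82 -1.12  3.27] tool fx,fy -3.05 -5.07 tz [-0.433  0.993  0.357] q6 0.524 op 0.446 23.99671610444784
```

>>> play_rows(
  claw=[36,36,36],
  travel=[
    [0,0,0],
    [0,0,0],
    [0,0,0],
  ],
  rotation=[
    [0,0,-0.2],
    [0,0,0],
    [0,0,0],
  ],
)

```text
time_s: 22.3
eef_pos: [0.4967, 0.2047, 0.088]
orientation: [-3.139, 0.003, 1.236]
contact_force: [-5.7, -2.3, 3.9]
opening: 0.444
gripper_force: 24.0
```

```bash
python3 s.py
```

```text
22.3 [0.4967 0.2047 0.088 ] yaw 1.2355 f [-5.67 -2.3   3.9 ] tool fx,fy -4.03 -4.6 tz [-0.382  0.897  0.037] q6 0.507 op 0.444 23.99697845801711
```

The torque saturated at about 0.6 N·m at the hard stop, then unwound elastically to about 0 at yaw 1.24. I'll back off to yaw ≈2.815.

>>> play_rows(
  claw=[36,36,36,36,36,36,36,36,36,36],
  travel=[
    [-0.02,-0.02,-0.002],
    [0,0,-0.002],
    [0,0,-0.002],
    [0,0,-0.002],
    [0,0,-0.002],
    [0,0,-0.002],
    [0,0,-0.002],
    [0,0,-0.002],
    [0,0,-0.002],
    [0,0,0],
  ],
  rotation=[
    [0,0,-1],
    [0,0,-1],
    [0,0,-1],
    [0,0,-1],
    [0,0,-1],
    [0,0,-1],
    [0,0,-1],
    [0,0,-1],
    [0,0,-1],
    [0,0,0],
  ],
)

```text
time_s: 23.3
eef_pos: [0.4986, 0.2048, 0.0887]
orientation: [3.139, 0.001, 2.023]
contact_force: [4.5, 0.4, -2.5]
opening: 0.442
gripper_force: 24.0
```

```bash
python3 s.py
```

```text
23.3 [0.4986 0.2048 0.0887] yaw 2.0228 f [ 4.54  0.41 -2.49] tool fx,fy -1.62 4.27 tz [-0.002 -0.689  0.084] q6 -0.282 op 0.442 23.997998535633087
```

>>> play_rows(
  claw=[36,36,36,36,36,36,36,36,36,36],
  travel=[
    [0,0.03,-0.002],
    [0,0,-0.002],
    [0,0,-0.002],
    [0,0,-0.002],
    [0,0,-0.002],
    [0,0,-0.002],
    [0,0,-0.002],
    [0,0,-0.002],
    [0,0,-0.002],
    [0,0,0],
  ],
  rotation=[
    [0,0,-1],
    [0,0,-1],
    [0,0,-1],
    [0,0,-1],
    [0,0,-1],
    [0,0,-1],
    [0,0,-1],
    [0,0,-1],
    [0,0,-1],
    [0,0,-0.08],
  ],
)

```text
time_s: 24.3
eef_pos: [0.5, 0.2062, 0.0893]
orientation: [3.138, 0.004, 2.815]
contact_force: [8.1, 8.3, -4.8]
opening: 0.444
gripper_force: 24.0
```

```bash
python3 s.py; python3 - <<'E'
from bench import robot
import cv2,numpy as np,pickle
w=robot.snapshot("wrist");t=robot.snapshot("side");pickle.dump((w,t),open("w7.pkl","wb"))
a=w["img"][150:384,110:390];b=t["img"][100:235,180:330]
cv2.imwrite("pics/w7.png",np.hstack([cv2.resize(x,(400,360),interpolation=cv2.INTER_CUBIC) for x in(a,b)]))
E
```

```text
24.3 [0.5    0.2062 0.0893] yaw 2.815 f [ 8.06  8.34 -4.83] tool fx,fy -4.96 10.48 tz [ 1.232 -1.239 -0.027] q6 -1.074 op 0.444 23.99885941296816
```

View pics/w7.png

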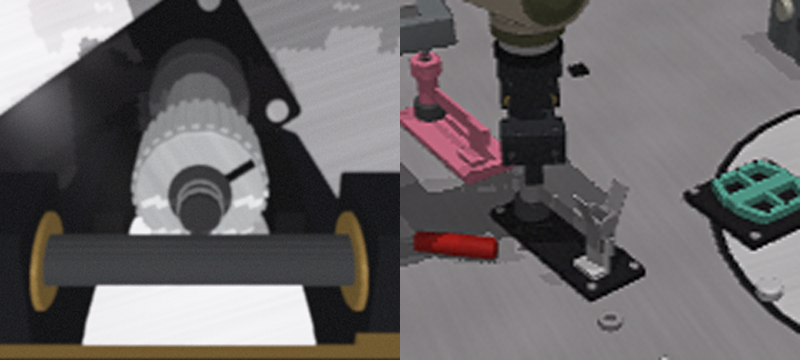

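>>> play_rows(
  claw=[36,36,36,36],
  travel=[
    [-0.02,0.03,-0.01],
    [0,0.03,0],
    [0,0,0],
    [0,0,0],
  ],
  rotation=[
    [0,0,0],
    [0,0,0],
    [0,0,0],
    [0,0,0],
  ],
)

```text
time_s: 24.8
eef_pos: [0.5, 0.2064, 0.0893]
orientation: [3.141, 0.002, 2.813]
contact_force: [5.4, 1.0, -3.8]
opening: 0.448
gripper_force: 24.0
```

```bash
python3 s.py; python3 - <<'E'
from h import *
from bench import robot
# mark angle check: initial (w6) vs now; crop scales 400/280 x 360/234
s,x0,y0=pickle.load(open("w6.pkl","rb"));w,t=pickle.load(open("w7.pkl","rb"))
a=lambda s,u,v,z:np.arctan2(*(ray(s,u,z)-ray(s,v,z))[1::-1])
k=lambda p:(np.array(p)+.5)/5-.5+(x0,y0)
m=lambda p:(np.array(p)+.5)*(280/400,234/360)-.5+(110,150)
A=a(s,k((212,242)),k((255,263)),.099);B=a(w,m((252,163)),m((228,179)),.098)
print("mark world",A,B,"net ccw",(B-A)%(2*np.pi)-2*np.pi,"tool net",2.815-4.185)
E
```

```text
24.8 [0.5    0.2064 0.0893] yaw 2.8129 f [ 5.39  1.02 -3.81] tool fx,fy -4.77 2.71 tz [ 0.088 -0.84   0.024] q6 -1.069 op 0.448 23.999802991747856
mark world 2.9303647056542057 1.8627449126261812 net ccw -1.0676197930280242 tool net -1.3699999999999997
```

The mark's net turn puts the cap's start at about 2.64 rad, inside the stated range, with the hard stop reached and a quarter turn backed off. The clip is on and the cap is gripped.

```bash
python3 -c "
from bench import robot
print(robot.hand_in())"
```

```text
the job is handed in; nothing more can be done
None
```

I handed the job in at about 25 s: the clip pinches the torque arm and stop post, and the cap was screwed down to its hard stop, backed off about a quarter turn and is still gripped at 24 N. The judge's verdict was not shown.

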